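# Close up the de-airing chamber

### The job

The filled ring mould is ready in the de-airing chamber. With the lid still open, pull the vent knob up to its detent; then shut the lid, swing the latch's wire loop over the keeper on the lid and press the latch lever down past centre until it lies flat, and only then push the vent knob fully back in. Leave the timer, the empty ring and the white pot beside the chamber where they stand.

Things in the scene. Friction and masses are not known exactly. Their poses are not given: they have to be found in the camera images.
- chamber: The fixed de-airing chamber, 230 mm wide (its y) by 230 mm deep (its x), standing on the worktop. Origin: centre of its underside; its x points from its front (towards the robot) to the lid hinge, z up. Front 90 mm (x -115 to -25 mm): a grey console with a flat deck 85 mm high, carrying the knob (at x -70, y +85 mm), the latch (y 0) and a flat gauge (x -70, y -78 mm, 8 mm proud). Behind it the open aluminium tub with the mould, covered by the lid.
- lid (a joint): Aluminium lid, 136 mm deep, 230 mm wide, 10 mm thick, hinged along the chamber's y at its back (chamber x +113, z 80 mm). 0 = shut (its top is then 85 mm high, flush with the deck), grows as it opens upward and back (rad); starts 0.75 to 1.05. Stiff hinge: it stays where it is left; about 3 N near its front edge moves it. Press its upper face down to shut it.
- lid_press (a point): Point on the lid's upper face, 16 mm behind its front edge and 65 mm to the right (-y) of its middle, clear of the keeper; a good place to press. z = normal of the upper face.
- keeper (a point): Foot of the steel keeper in the middle of the lid's front edge, on the lid's upper face: a 24 mm wide, 14 mm high upright lip whose top curls 4.5 mm to the back (+x). The point is on the lip's back face. Axes as the chamber's when the lid is shut (x to the back, z up). The loop's bar belongs behind this lip, under the curl.
- loop (a joint): Swing of the steel wire loop on the latch lever (rad): 0 = standing upright when the lever is up, grows as it swings to the back, towards the keeper; measured relative to the lever. Starts -0.3 to 0.1 (upright, leaning a little to the front or back). A light hinge: it stays near upright where left, and from about 20 to 30 degrees past upright falls on by itself. With the lever up and the lid shut it comes to rest at about 1.9 with the bar lying on the lid behind the keeper.
- loop_bar (a point): Middle of the loop's crossbar (7 mm thick, 34 mm long, along the chamber's y). It is 64.5 mm from the loop's pivot pins. The pins ride on the lever, 18 mm from the lever pivot; while the lever is up they are at chamber x -61, z 114 mm, so the upright bar is about 178 mm high and 30 mm above the lever's tip. Hooked with the lever up, the bar lies about 11 mm behind the keeper point and 5 mm above the lid; pressing the lever draws it forward by about 7 mm under the curl.
- lever (a joint): Latch lever (rad): 0 = up (75 degrees above level, tip leaning slightly to the front), 1.309 = pressed down flat, pointing to the front. Over-centre: its spring holds it at either end, the dead centre is at about 0.65, after which it snaps down; it takes about 6 N at the tip.
- lever_pivot (a point): Lever pivot, on the chamber's middle line at chamber x -55, z 97 mm; the lever turns about the chamber's y here.
- lever_tip (a point): Point on the lever's upper face (the face towards the lid while the lever is up), 46 mm from the pivot; the lever is 20 mm wide, 54 mm long. Push here, to the front and down, following the arc.
- vent_knob (a joint): Vent knob travel (m): 0 = pushed fully in, 0.018 = pulled up to its detent (end of travel). A sprung detent holds it at either end, half way is the tipping point; about 6 N moves it.
- knob_grip (a point): Middle of the round black knob's grip, 28 mm in diameter, 19 mm high, on a 10 mm stem that moves straight up. Pushed in it is 122 mm high, 37 mm above the deck; free all round for a grip from above.
- knob_top (a point): Centre of the knob's flat top, 10 mm above knob_grip.
- timer: Bystander: white lab timer lying flat, 62x66x19 mm. Origin: centre of underside.
- empty_ring: Bystander: empty grey ring mould, 91 mm across, 40 mm high. Origin: centre of underside.
- pot: Bystander: white lidded sample pot, 54 mm across, 57 mm high. Origin: centre of underside.

How it is judged:
By the outcome, as a careful person would: the job done as asked, in the order asked, and still so for the second after the job is handed in, with the robot touching nothing.
It also fails if it takes over 54 s, if anything falls off the work surface, if the arm or the gripper's body presses on something with over 40 N, if the wrist force passes 120 N, or if a joint passes its speed limit or range.

### The arm

A 7-joint arm with a two-finger parallel gripper is mounted at the origin on a cart in front of the work surface, level with it; the furniture and walls round the work are solid. World frame = base frame: x ahead of the robot, y to its left, z up, the work surface at z = 0. Lengths are in m, angles in rad, forces in N, time in s.
With the tool pointing down it reaches from about 0.35 to 0.9 m from the base axis. Payload 8.1 kg.
Tool frame: the origin (TCP) lies at the very end of the fingers, on their centre line; the grasp point (between the pads) lies 19 mm behind it; z points along the fingers, y is the line along which they close (so a half turn about z gives the same grasp; the last joint's range is limited). The gripper opens to 92 mm and grips with 3 to 60 N. Pads are 19 mm wide; open, the fingers measure 130 mm over their backs; the gripper's body (75 mm by 190 mm) begins 47 mm behind the grasp point.
Start: joints at [1.041, 0.434, 0.025, 1.573, -0.012, 1.134, -0.075], TCP at [0.259, -0.569, 0.227] pointing down, gripper open.
Joint ranges: [-2.62, 2.62], [-0.44, 2.09], [-1.27, 1.32], [0.08, 2.57], [-1.32, 4.46], [0.12, 2], [-2.74, 2.74]. Speed limits (rad/s): [2.22, 2.22, 3.01, 3.01, 3.14, 3.14, 3.14].

### API

Orientations are given as a unit quaternion [w, x, y, z].
In Python, from plant import get_obs, capture, hand_in gives the robot as it stands. The module is installed in compiled form; this text tells all that it offers.
- The arm moves only by the shell command python3 -m handwheel 'ROWS'. ROWS is JSON, a list of rows, each an object with "grip": the opening in per cent of the stroke, from 0 (shut) to 100 (fully open); "offset": the shift along the world's x, y, z in cm, a list of three; "twist": the turn about the world's z in rad. In form: [{"grip": grip, "offset": [x, y, z], "twist": twist}, ...]. A call has 1 to 12 rows; each row shifts and turns the commanded pose from where the row before left it; what a row does not reach is not made up. A row lasts 1/8 s, in which the tool goes at most 62.5 mm and 10.7 degrees, less where a joint would pass 70% of its speed; a pose out of reach is approached as far as the arm can. A call is refused whole if a number of a shift passes 6.25 or a number of a turn 0.188, either way. A call with a gripper value outside its range is refused whole. The fingers move at their own pace and stop on an object; the grip force is fixed at half the most. Time passes only in rows, so rows that do not move let the fingers close. It gives the time, the measured TCP pose, the force, the opening and the grip force at its end, in the units of the state.
- get_obs(): the state, without advancing time (a new reading comes with each control period).
- capture(name): name is "scene" or "side" or "wrist"; returns a dict with "color" (420x560x3 uint8, red, green, blue), "depth" (420x560 float32, m along the optical axis (not along the pixel's ray), 0 where there is no reading), "intrinsics" (3x3 intrinsics, pixels), "rvec" (rotation vector, rad) and "tvec" (3), from world to camera coordinates, as OpenCV has them; the wrist camera has in their place "tool_from_camera" (4x4, takes a point from camera to tool coordinates, whose origin is the TCP and whose axes are the flange's). Camera axes: x right, y down, z forward; pixel columns grow to the right and rows downward; lengths in m; the calibration is good to about 2 mm. A picture is of the moment at which its call begins: read the wrist's pose just before it.
- hand_in(): hands the job in; it is judged then, once.
The state is a dict: "time": time; "joint_pos": joint angles; "qvel": joint speeds; "tau": joint torques, N m; "eef_pos": TCP position; "tool_rot": TCP orientation; "force": force on the tool from outside, world axes, zero at the start; "torque": the same for the moment, N m; "grip_width": finger opening in m; "grip_force": force on a finger pad.
Only numpy, scipy, OpenCV 4.12 (cv2) and the standard library are available. Lean on these libraries where they do the work, as an engineer would, in place of code of your own. Each camera call takes 0.05 s, during which the arm holds its last target. There are 200 camera calls.

## Working session

There is one attempt and no reset: what is moved stays moved. The work goes in short steps, Python scripts to look and compute and a shell command to move; the robot and the scene stay as the last step left them, time stands still between calls to the robot, and variables do not carry over. Pictures are saved under pics/ and viewed, at most 10 in all, crops included, and the job is handed in when it is done.

```bash
mkdir -p pics; cat > h.py <<'E'
import numpy as np, cv2
from plant import get_obs, capture
from scipy.spatial.transform import Rotation as R
def cap(name):
    o=get_obs(); c=capture(name)
    if name=="wrist":
        q=o["tool_rot"]; T=np.eye(4); T[:3,:3]=R.from_quat([q[1],q[2],q[3],q[0]]).as_matrix(); T[:3,3]=o["eef_pos"]
        c["W"]=T@np.array(c["tool_from_camera"])
    else:
        M=np.eye(4); M[:3,:3]=cv2.Rodrigues(np.array(c["rvec"],float))[0]; M[:3,3]=np.ravel(c["tvec"]); c["W"]=np.linalg.inv(M)
    return c
def cloud(c):
    K=np.array(c["intrinsics"]); d=c["depth"]; v,u=np.mgrid[:d.shape[0],:d.shape[1]]
    P=np.stack([(u-K[0,2])/K[0,0]*d,(v-K[1,2])/K[1,1]*d,d],-1)
    return P@c["W"][:3,:3].T+c["W"][:3,3]
def save(c,n): cv2.imwrite("pics/"+n,c["color"][...,::-1])
E
python3 - <<'E'
from h import *
o=get_obs(); print(o)
a=cap("scene");b=cap("side")
np.savez("s.npz",sc=cloud(a),sd=cloud(b),cs=a["color"],cd=b["color"])
for c in(a,b): print(c["W"].round(3),(c["depth"]>0).mean())
cv2.imwrite("pics/a.png",np.hstack([cv2.resize(x["color"],(400,300)) for x in(a,b)])[...,::-1])
save(a,"sc.png");save(b,"sd.png")
E
```

```text
{'time': 0.0, 'joint_pos': array([ 1.04140956,  0.43518453,  0.02500882,  1.57407222, -0.01159165,
        1.1340101 , -0.07512876]), 'qvel': array([-1.19104605e-04, -1.96913401e-04, -1.12009252e-03,  3.07647683e-04,
        2.15965131e-04, -1.06036846e-03, -4.43282680e-05]), 'tau': array([ 7.74530308e-04, -6.67851305e+01,  9.84709673e-01, -3.14457500e+01,
       -6.07560785e-02,  4.28892660e-02,  1.28191700e-04]), 'eef_pos': array([ 0.25843736, -0.56851549,  0.22597891]), 'tool_rot': array([-7.26121317e-04,  9.77331091e-01,  2.11715267e-01, -2.39682402e-04]), 'force': array([-0.38898338, -0.35826501,  0.21889786]), 'torque': array([ 0.0225222 ,  0.01849701, -0.0089217 ]), 'grip_force': 0.0, 'grip_width': 0.09174599170663886}
[[-0.561 -0.575  0.595  0.084]
 [-0.827  0.405 -0.389  0.388]
 [-0.017 -0.711 -0.703  0.73 ]
 [ 0.     0.     0.     1.   ]] 0.9960034013605442
[[ 0.999  0.041 -0.019  0.583]
 [ 0.043 -0.727  0.686 -0.582]
 [ 0.015 -0.686 -0.728  0.819]
 [ 0.     0.     0.     1.   ]] 0.996016156462585
```

View pics/sc.png

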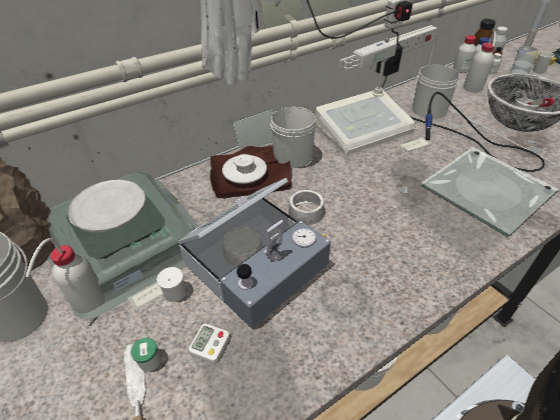

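View pics/sd.png

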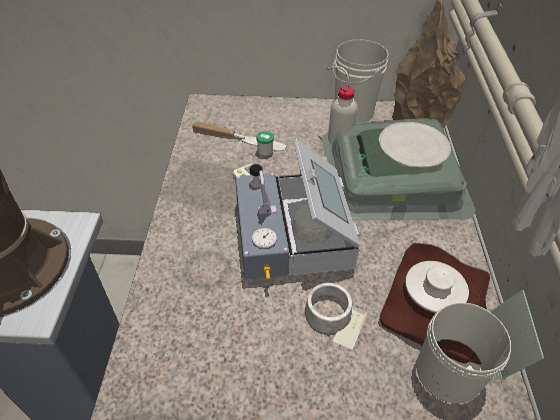

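The scene view shows the knob at (244,272), the latch at (274,235) and the gauge at (304,238). In the side view they are at (256,172), (265,205) and (264,238). The lid is half open.

```bash
python3 - <<'E'
from h import *
s=np.load("s.npz")
def ctr(P,m):
    q=P[m]; return q
for n,box,cc in(("sc",(215,340,200,330),"cs"),("sd",(225,300,150,290),"cd")):
    P=s[n];C=s[cc]
    m=np.zeros(P.shape[:2],bool);m[box[2]:box[3],box[0]:box[1]]=1
    d=m&(abs(P[...,2]-.085)<.005)
    q=P[d][:,:2]; print(n,"deck n",len(q),cv2.minAreaRect((q*1000).astype(np.float32)),"medz",np.median(P[d][:,2]))
    h=m&(P[...,2]>.125)&(C.max(-1)<70); print("knob top",P[h].mean(0),P[h].min(0),P[h].max(0),h.sum())
    k=m&(P[...,2]>.112)&(C.max(-1)<50)&(P[...,2]<.14); print("knob",P[k].mean(0),k.sum())
    g=m&(C.min(-1)>170)&(abs(P[...,2]-.093)<.008); print("gauge",P[g].mean(0),g.sum())
P=s["sd"]
# full-z print along some pixels
for (u,v) in [(256,168),(264,238),(268,175),(266,190),(265,205),(262,212),(300,145),(355,242),(330,200),(287,200),(240,190),(240,270),(287,274)]: print("sd",u,v,P[v,u].round(3))
P=s["sc"]
for (u,v) in [(244,268),(304,236),(277,224),(270,248),(273,240),(281,227),(290,183),(185,240),(330,245),(253,318)]: print("sc",u,v,P[v,u].round(3))
img=lambda c,x0,x1,y0,y1:cv2.resize(s[c][y0:y1,x0:x1],None,fx=4,fy=4,interpolation=cv2.INTER_CUBIC)[...,::-1]
a=img("cs",215,315,175,325);b=img("cd",230,330,140,290)
cv2.imwrite("pics/z.png",np.hstack([a,b]))
E
```

```text
sc deck n 3262 ((593.2249145507812, 117.5746841430664), (230.62905883789062, 230.01243591308594), 10.165372848510742) medz 0.08556744804776267
knob top [0.47295196 0.20564693 0.17887276] [0.08356839 0.17506937 0.12508442] [0.52105734 0.388097   0.72986149] 163
knob [0.50727556 0.18453253 0.12932291] 170
gauge [0.53425149 0.05029917 0.0921746 ] 343
sd deck n 2859 ((523.898193359375, 105.13597869873047), (89.94019317626953, 231.63926696777344), 9.967334747314453) medz 0.08623968331765741
knob top [0.51044659 0.16687913 0.14745793] [ 0.49743328 -0.58247716  0.12524927] [0.58344755 0.19850254 0.81854822] 88
knob [0.50819044 0.18283068 0.13014999] 98
gauge [0.53691417 0.03927801 0.09292093] 403
sd 256 168 [0.511 0.184 0.134]
sd 264 238 [0.538 0.026 0.093]
sd 268 175 [0.534 0.212 0.09 ]
sd 266 190 [0.533 0.166 0.088]
sd 265 205 [0.536 0.088 0.122]
sd 262 212 [0.529 0.099 0.089]
sd 300 145 [0.602 0.217 0.174]
sd 355 242 [0.715 0.023 0.097]
sd 330 200 [0.665 0.098 0.134]
sd 287 200 [0.579 0.208 0.017]
sd 240 190 [0.476 0.165 0.086]
sd 240 270 [0.487 0.014 0.   ]
sd 287 274 [0.586 0.002 0.011]
sc 244 268 [0.509 0.187 0.133]
sc 304 236 [0.536 0.028 0.096]
sc 277 224 [0.527 0.101 0.183]
sc 270 248 [0.533 0.115 0.119]
sc 273 240 [0.527 0.111 0.145]
sc 281 227 [0.531 0.089 0.164]
sc 290 183 [ 0.77  -0.102  0.015]
sc 185 240 [0.65  0.243 0.117]
sc 330 245 [ 0.546 -0.058  0.001]
sc 253 318 [0.084 0.388 0.73 ]
```

View pics/z.png

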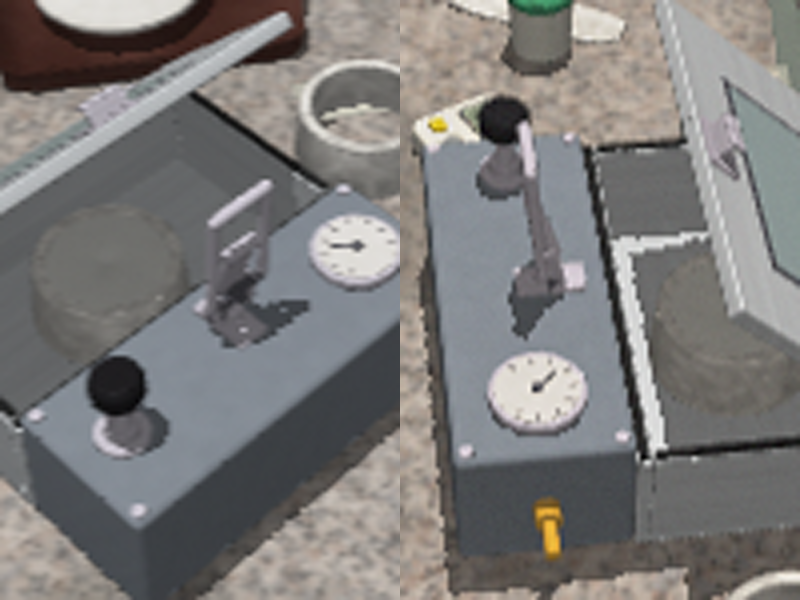

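```bash
python3 -m handwheel '[{"grip":60,"offset":[1.6,4.7,0.7],"twist":-0.08},{"grip":60,"offset":[1.6,4.7,0.7],"twist":-0.08},{"grip":60,"offset":[1.6,4.7,0.7],"twist":-0.08},{"grip":60,"offset":[1.6,4.7,0.7],"twist":-0.08},{"grip":60,"offset":[1.6,4.7,0.7],"twist":-0.08},{"grip":60,"offset":[1.6,4.7,0.7],"twist":-0.08},{"grip":60,"offset":[1.6,4.7,0.7],"twist":-0.08},{"grip":60,"offset":[1.6,4.7,0.7],"twist":-0.08},{"grip":60,"offset":[1.6,4.7,0.7],"twist":-0.08},{"grip":60,"offset":[1.6,4.7,0.7],"twist":-0.08},{"grip":60,"offset":[1.6,4.7,0.7],"twist":-0.08},{"grip":60,"offset":[1.6,4.7,0.7],"twist":-0.07}]'
cat >> h.py <<'E'
O=np.array([.593,.1174]);YAW=.1754
A=np.array([[np.cos(YAW),-np.sin(YAW)],[np.sin(YAW),np.cos(YAW)]])
def loc(P): # world->chamber
    P=np.array(P,float).copy(); P[...,:2]=(P[...,:2]-O)@A; return P
def st():
    o=get_obs(); q=o["tool_rot"]; r=R.from_quat([q[1],q[2],q[3],q[0]]).as_matrix()
    print("t%.2f"%o["time"],"eef",o["eef_pos"].round(4),"local",loc(o["eef_pos"]).round(4),"xang-yaw",round(np.arctan2(r[1,0],r[0,0])-YAW,3),"F",o["force"].round(1),"w",round(o["grip_width"],4),"z",r[:,2].round(3))
def go(x,y,z=None):
    o=get_obs(); w=O+A@np.array([x,y]); d=np.r_[w-o["eef_pos"][:2],0 if z is None else z-o["eef_pos"][2]]*100
    print("to",(x,y,z),"offset cm",d.round(2))
E
python3 - <<'E'
from h import *
st(); go(-.070,.085,.2)
s=np.load("s.npz")
for n in("sd","sc"):
    P=loc(s[n]); m=(abs(P[...,1])<.11)&(P[...,2]>.1)&(P[...,2]<.25)&(P[...,0]>-.01)&(P[...,0]<.1)
    for lo in(-.11,-.05,.0,.05):
        q=P[m&(P[...,1]>lo)&(P[...,1]<lo+.05)]
        if len(q)>10: print(n,lo,len(q),np.polyfit(q[:,0],q[:,2],1).round(3),q[:,0].min().round(3),q[:,2].max().round(3))
E
```

```text
time: 1.6
eef_pos: [0.4508, -0.0035, 0.3109]
tool_rot: [0.0, 0.966, -0.26, -0.0]
force: [0.1, -0.3, 0.8]
grip_width: 0.055
grip_force: 0.0
t1.60 eef [ 0.4508 -0.0035  0.3109] local [-0.1611 -0.0942  0.3109] xang-yaw -0.701 F [ 0.1 -0.3  0.8] w 0.055 z [-0. -0. -1.]
to (-0.07, 0.085, 0.2) offset cm [  5.85  19.24 -11.09]
sd -0.11 679 [-0.935  0.196] 0.013 0.182
sd -0.05 629 [-0.958  0.199] 0.013 0.186
sd 0.0 485 [-0.958  0.199] 0.013 0.187
sd 0.05 479 [-0.932  0.196] 0.013 0.182
sc -0.11 165 [-0.86   0.192] 0.014 0.18
sc -0.05 198 [-0.832  0.194] 0.014 0.186
sc 0.0 254 [-0.864  0.196] 0.014 0.186
sc 0.05 233 [-0.858  0.193] 0.014 0.18
```

```bash
python3 -m handwheel '[{"grip":60,"offset":[1.2,3.8,0],"twist":0},{"grip":60,"offset":[1.2,3.8,0],"twist":0},{"grip":60,"offset":[1.2,3.8,0],"twist":0},{"grip":60,"offset":[1.2,3.8,-2],"twist":0},{"grip":60,"offset":[1.1,3.9,-2],"twist":0},{"grip":60,"offset":[0,0,-4],"twist":0},{"grip":60,"offset":[0,0,-4],"twist":0},{"grip":60,"offset":[0,0,-3],"twist":0},{"grip":60,"offset":[0,0,0],"twist":0}]'
python3 - <<'E'
from h import *
st(); go(-.070,.085,.118)
c=cap("wrist");save(c,"w1.png");P=cloud(c)
m=(c["color"].max(-1)<60)&(abs(P[...,2]-.132)<.006); m&=np.hypot(P[...,0]-.509,P[...,1]-.188)<.03
print(m.sum(),P[m].mean(0) if m.any() else 0, P[m].min(0),P[m].max(0))
E
```

```text
time: 2.72
eef_pos: [0.508, 0.1852, 0.1586]
tool_rot: [0.002, 0.966, -0.259, -0.002]
force: [0.7, -0.4, -0.0]
grip_width: 0.055
grip_force: 0.0
t2.73 eef [0.508  0.1852 0.1586] local [-0.0718  0.0816  0.1586] xang-yaw -0.698 F [ 0.7 -0.4 -0. ] w 0.055 z [-0.005 -0.002 -1.   ]
to (-0.07, 0.085, 0.118) offset cm [ 0.12  0.37 -4.06]
1316 [0.51118888 0.18666851 0.13203811] [0.49733562 0.17438639 0.12615536] [0.52297428 0.20059563 0.1347358 ]
```

View pics/w1.png

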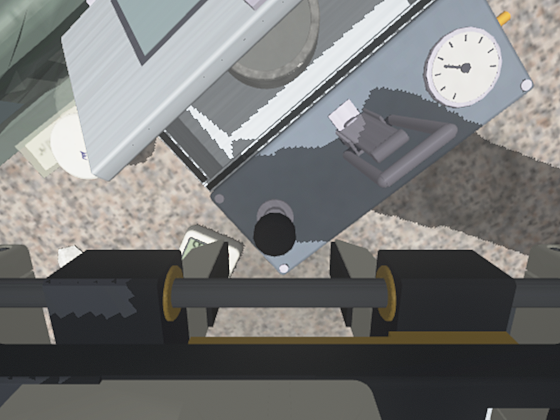

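The wrist view shows the knob at (274,235), between and ahead of the fingers. The loop is upright at (405,150), well clear. The knob measures about (0.510, 0.1875).

```bash
python3 -m handwheel '[{"grip":60,"offset":[0.2,0.2,-2],"twist":0},{"grip":60,"offset":[0,0,-2],"twist":0},{"grip":20,"offset":[0,0,0],"twist":0},{"grip":5,"offset":[0,0,0],"twist":0},{"grip":0,"offset":[0,0,0],"twist":0},{"grip":0,"offset":[0,0,0],"twist":0}]'; python3 -c "
from h import *
st()"
```

```text
time: 3.52
eef_pos: [0.5116, 0.1868, 0.1218]
tool_rot: [0.001, 0.966, -0.259, 0.0]
force: [-3.0, -4.5, 9.2]
grip_width: 0.0258
grip_force: 30.1
t3.52 eef [0.5116 0.1868 0.1218] local [-0.0681  0.0825  0.1218] xang-yaw -0.7 F [-3.  -4.5  9.2] w 0.0258 z [-0.    -0.002 -1.   ]
```

```bash
python3 -m handwheel '[{"grip":0,"offset":[0,0,0.5],"twist":0},{"grip":0,"offset":[0,0,0.5],"twist":0},{"grip":0,"offset":[0,0,0.5],"twist":0},{"grip":0,"offset":[0,0,0.5],"twist":0},{"grip":0,"offset":[0,0,0],"twist":0}]'; python3 - <<'E'
from h import *
st()
c=cap("scene");P=cloud(c)
m=(c["color"].max(-1)<60)&(np.hypot(P[...,0]-.51,P[...,1]-.187)<.03)&(P[...,2]>.09)
print(m.sum(),np.percentile(P[m][:,2],[0,5,50,95,100]))
save(c,"s2.png"); cv2.imwrite("pics/s2z.png",cv2.resize(c["color"][170:330,180:340],None,fx=3,fy=3)[...,::-1])
E
```

```text
time: 4.15
eef_pos: [0.5114, 0.1868, 0.1402]
tool_rot: [0.001, 0.966, -0.259, -0.0]
force: [1.3, -5.5, -7.8]
grip_width: 0.0262
grip_force: 29.8
t4.15 eef [0.5114 0.1868 0.1402] local [-0.0683  0.0826  0.1402] xang-yaw -0.699 F [ 1.3 -5.5 -7.8] w 0.0262 z [-0.001 -0.002 -1.   ]
522 [0.1355688  0.14276519 0.23154239 0.31644807 0.31930922]
```

View pics/s2z.png

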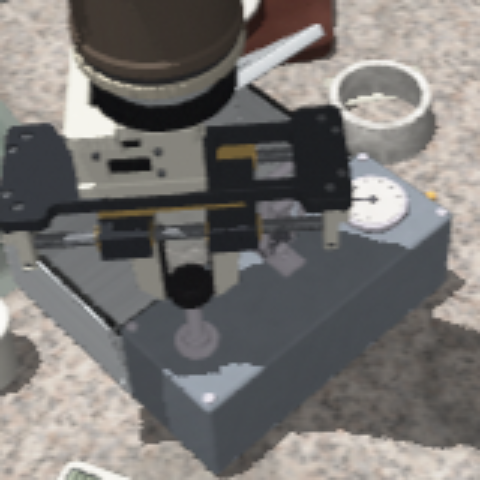

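```bash
python3 -m handwheel '[{"grip":0,"offset":[0,0,0.3],"twist":0},{"grip":40,"offset":[0,0,-0.2],"twist":0},{"grip":60,"offset":[0,0,0],"twist":0},{"grip":60,"offset":[0,0,0],"twist":0},{"grip":60,"offset":[0,0,3],"twist":0},{"grip":60,"offset":[0,0,5],"twist":0},{"grip":30,"offset":[0,0,4],"twist":0},{"grip":0,"offset":[2.5,-2.8,0],"twist":-0.174},{"grip":0,"offset":[2.5,-2.8,0],"twist":-0.174},{"grip":0,"offset":[2.5,-2.8,0],"twist":-0.174},{"grip":0,"offset":[2.5,-2.7,0],"twist":-0.174},{"grip":0,"offset":[2.6,-2.7,0],"twist":-0.174}]'; python3 - <<'E'
from h import *
st(); go(.032,-.075,.18)
for n in("scene","side"):
    c=cap(n);P=cloud(c)
    m=(c["color"].max(-1)<60)&(np.hypot(P[...,0]-.51,P[...,1]-.187)<.025)&(P[...,2]>.09)&(P[...,2]<.2)
    print(n,m.sum(),np.percentile(P[m][:,2],[5,50,95]) if m.any() else 0)
    Q=loc(P);m=(abs(Q[...,1])<.025)&(abs(Q[...,0]+.06)<.04)&(Q[...,2]>.165)&(Q[...,2]<.2)
    print("loop",m.sum(),Q[m].mean(0) if m.any() else 0)
E
```

```text
time: 5.7
eef_pos: [0.6257, 0.0634, 0.2598]
tool_rot: [-0.0, 0.792, -0.61, -0.004]
force: [0.5, -0.9, -2.7]
grip_width: 0.002
grip_force: 0.0
t5.70 eef [0.6257 0.0634 0.2598] local [ 0.0228 -0.0588  0.2598] xang-yaw -1.489 F [ 0.5 -0.9 -2.7] w 0.002 z [-0.006  0.004 -1.   ]
to (0.032, -0.075, 0.18) offset cm [ 1.19 -1.43 -7.98]
scene 171 [0.13934281 0.14968413 0.15187032]
loop 100 [-0.06590573  0.00179508  0.17787829]
side 118 [0.13886894 0.14934992 0.15271311]
loop 68 [-0.06577541 -0.00493441  0.1792697 ]
```

```bash
python3 -m handwheel '[{"grip":0,"offset":[0,0,0],"twist":0},{"grip":0,"offset":[0,-0.5,-3],"twist":0},{"grip":0,"offset":[0,0,-3],"twist":0},{"grip":0,"offset":[0,0,0],"twist":0}]'; python3 -c "
from h import *
st(); go(.032,-.075,.165);go(0,-.075,.12);go(-.007,-.075,.085)"
```

```text
time: 6.3
eef_pos: [0.6231, 0.0602, 0.1969]
tool_rot: [0.002, 0.794, -0.608, -0.006]
force: [-0.3, -0.5, 0.5]
grip_width: -0.0
grip_force: 0.0
t6.30 eef [0.6231 0.0602 0.1969] local [ 0.0196 -0.0616  0.1969] xang-yaw -1.482 F [-0.3 -0.5  0.5] w -0.0 z [-0.012  0.005 -1.   ]
to (0.032, -0.075, 0.165) offset cm [ 1.45 -1.1  -3.19]
to (0, -0.075, 0.12) offset cm [-1.7  -1.66 -7.69]
to (-0.007, -0.075, 0.085) offset cm [ -2.39  -1.78 -11.19]
```

```bash
python3 -m handwheel '[{"grip":0,"offset":[1.7,-1.1,-0.5],"twist":-0.09},{"grip":0,"offset":[0,0,-0.5],"twist":0},{"grip":0,"offset":[-0.2,0,-1],"twist":0},{"grip":0,"offset":[-0.3,-0.1,-1],"twist":0},{"grip":0,"offset":[-0.4,-0.1,-1],"twist":0},{"grip":0,"offset":[-0.4,-0.1,-1],"twist":0},{"grip":0,"offset":[-0.4,-0.1,-1],"twist":0},{"grip":0,"offset":[-0.3,-0.1,-1],"twist":0},{"grip":0,"offset":[-0.3,0,-1],"twist":0},{"grip":0,"offset":[-0.3,0,-1],"twist":0}]'; python3 -c "
from h import *
st(); go(.001,-.075,.085)"
```

```text
time: 7.55
eef_pos: [0.6159, 0.042, 0.1079]
tool_rot: [0.001, 0.765, -0.644, -0.004]
force: [0.5, -1.2, 0.8]
grip_width: 0.0008
grip_force: 0.5
t7.55 eef [0.6159 0.042  0.1079] local [ 0.0094 -0.0783  0.1079] xang-yaw -1.575 F [ 0.5 -1.2  0.8] w 0.0008 z [-0.008  0.003 -1.   ]
to (0.001, -0.075, 0.085) offset cm [-0.88  0.18 -2.29]
```

```bash
python3 -m handwheel '[{"grip":0,"offset":[-0.3,0,-0.8],"twist":0},{"grip":0,"offset":[-0.3,0,-0.7],"twist":0},{"grip":0,"offset":[0,0,-0.5],"twist":0},{"grip":0,"offset":[0,0,-0.4],"twist":0},{"grip":0,"offset":[0,0,-0.3],"twist":0},{"grip":0,"offset":[0,0,0],"twist":0}]'; python3 - <<'E'
from h import *
st()
for n in("scene","side"):
    P=loc(cloud(cap(n)));m=(P[...,0]>-.022)&(P[...,0]<.1)&(P[...,1]>.03)&(P[...,1]<.11)&(P[...,2]<.2)
    q=P[m]; b=[np.median(q[(q[:,0]>x)&(q[:,0]<x+.02),2]).round(4) for x in(-.02,0,.03,.06)]; print(n,b)
E
```

```text
time: 8.3
eef_pos: [0.6099, 0.0422, 0.0847]
tool_rot: [-0.0, 0.765, -0.644, -0.005]
force: [-14.6, 2.7, 38.1]
grip_width: 0.0003
grip_force: 19.1
t8.30 eef [0.6099 0.0422 0.0847] local [ 0.0035 -0.077   0.0847] xang-yaw -1.576 F [-14.6   2.7  38.1] w 0.0003 z [-0.007  0.007 -1.   ]
scene [np.float64(0.0853), np.float64(0.0858), np.float64(0.0859), np.float64(0.0861)]
side [np.float64(0.0863), np.float64(0.0861), np.float64(nan), np.float64(nan)]
  return _methods._mean(a, axis=axis, dtype=dtype,
  ret = ret.dtype.type(ret / rcount)
```

```bash
python3 -m handwheel '[{"grip":0,"offset":[0,0,2],"twist":0},{"grip":0,"offset":[0,0,4],"twist":0},{"grip":0,"offset":[0,0,4],"twist":0},{"grip":0,"offset":[0,0,4],"twist":0},{"grip":0,"offset":[0,0,3],"twist":0},{"grip":0,"offset":[-3.2,1.4,0],"twist":0},{"grip":0,"offset":[-3.2,1.4,0],"twist":0},{"grip":0,"offset":[-3.2,1.4,0],"twist":0},{"grip":0,"offset":[-3.2,1.4,0],"twist":0},{"grip":0,"offset":[0,0,0],"twist":0}]'; python3 - <<'E'
from h import *
st();go(-.110,0,.164)
for n in("side","wrist"):
    c=cap(n);Q=loc(cloud(c));m=(abs(Q[...,1])<.025)&(abs(Q[...,0]+.06)<.03)&(Q[...,2]>.165)&(Q[...,2]<.195)
    print(n,m.sum(),Q[m].min(0).round(3),Q[m].max(0).round(3)) if m.any() else 0
    m=(abs(Q[...,1])<.1)&(Q[...,0]>.0)&(Q[...,0]<.06)&(Q[...,2]<.15); print(np.median(Q[m][:,2]) if m.any() else 0)
E
```

```text
time: 9.65
eef_pos: [0.481, 0.1014, 0.2494]
tool_rot: [0.002, 0.768, -0.641, -0.007]
force: [1.0, -0.8, 0.3]
grip_width: 0.0003
grip_force: 0.0
t9.65 eef [0.481  0.1014 0.2494] local [-0.1131  0.0038  0.2494] xang-yaw -1.566 F [ 1.  -0.8  0.3] w 0.0003 z [-0.013  0.006 -1.   ]
to (-0.11, 0, 0.164) offset cm [ 0.37 -0.32 -8.54]
side 70 [-0.069 -0.02   0.166] [-0.062  0.019  0.186]
0.0867119261992767
wrist 485 [-0.069 -0.021  0.166] [-0.062  0.019  0.184]
0.08631418832493476
```

```bash
python3 -m handwheel '[{"grip":0,"offset":[0,-0.3,-3],"twist":0},{"grip":0,"offset":[0,0,-3],"twist":0},{"grip":0,"offset":[0,0,-2.7],"twist":0},{"grip":0,"offset":[0.8,0.1,0],"twist":0},{"grip":0,"offset":[0.8,0.2,0],"twist":0},{"grip":0,"offset":[0.8,0.1,0],"twist":0},{"grip":0,"offset":[0.8,0.2,0],"twist":0},{"grip":0,"offset":[0.8,0.1,0],"twist":0},{"grip":0,"offset":[0.8,0.2,0],"twist":0},{"grip":0,"offset":[0.8,0.1,0],"twist":0},{"grip":0,"offset":[0.8,0.2,0],"twist":0},{"grip":0,"offset":[0,0,0],"twist":0}]'; python3 - <<'E'
from h import *
st()
c=cap("side");save(c,"sd3.png"); cv2.imwrite("pics/sd3z.png",cv2.resize(c["color"][140:290,200:350],None,fx=4,fy=4)[...,::-1])
E
```

```text
time: 11.25
eef_pos: [0.548, 0.1066, 0.1634]
tool_rot: [0.001, 0.765, -0.644, -0.005]
force: [0.5, -0.5, 0.4]
grip_width: 0.0005
grip_force: 0.0
t11.25 eef [0.548  0.1066 0.1634] local [-0.0462 -0.0028  0.1634] xang-yaw -1.574 F [ 0.5 -0.5  0.4] w 0.0005 z [-0.009  0.005 -1.   ]
```

View pics/sd3z.png

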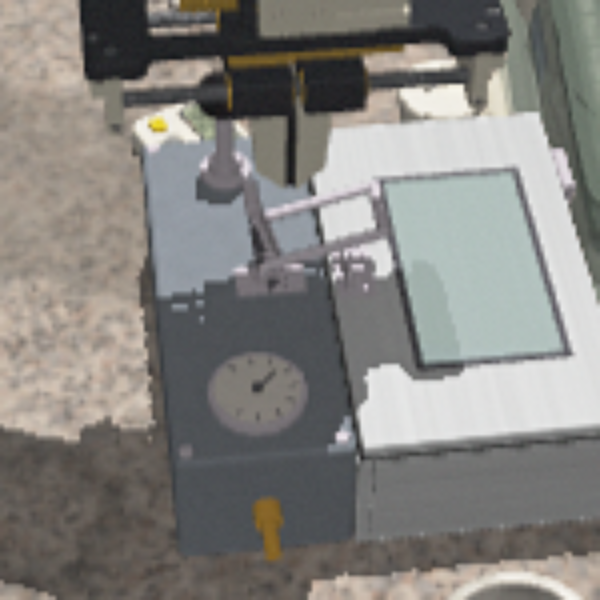

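The finger has pushed the loop over. Its bar is now at about (382,200) in the crop, on its way down behind the keeper at (350,265). I'll check that it has landed.

```bash
python3 -m handwheel '[{"grip":0,"offset":[0,0,3],"twist":0},{"grip":0,"offset":[0,0,3],"twist":0},{"grip":0,"offset":[0,0,0],"twist":0}]'; python3 - <<'E'
from h import *
st()
ims=[]
for n in("side","scene"):
    c=cap(n);Q=loc(cloud(c))
    m=(abs(Q[...,1])<.03)&(Q[...,0]>-.035)&(Q[...,0]<.04)&(Q[...,2]>.088)&(Q[...,2]<.16)
    print(n,m.sum()); q=Q[m]
    for x in np.arange(-.035,.04,.006):
        s=q[(q[:,0]>=x)&(q[:,0]<x+.006)]
        if len(s): print("x%.3f"%x,len(s),"z",s[:,2].min().round(3),s[:,2].max().round(3),"y",s[:,1].min().round(3),s[:,1].max().round(3))
    y,x=(140,200) if n=="side" else (190,190)
    ims.append(cv2.resize(c["color"][y:y+130,x:x+130],(400,400),interpolation=cv2.INTER_CUBIC))
cv2.imwrite("pics/l4.png",np.hstack(ims)[...,::-1])
E
```

```text
time: 11.68
eef_pos: [0.5483, 0.1062, 0.2252]
tool_rot: [-0.0, 0.765, -0.644, -0.004]
force: [0.1, 1.0, -0.4]
grip_width: 0.0004
grip_force: 0.0
t11.68 eef [0.5483 0.1062 0.2252] local [-0.0459 -0.0032  0.2252] xang-yaw -1.574 F [ 0.1  1.  -0.4] w 0.0004 z [-0.006  0.006 -1.   ]
side 300
x-0.035 25 z 0.088 0.111 y -0.027 0.024
x-0.029 20 z 0.088 0.105 y -0.021 0.02
x-0.023 31 z 0.088 0.104 y -0.029 0.021
x-0.017 50 z 0.088 0.103 y -0.029 0.018
x-0.011 40 z 0.088 0.103 y -0.021 0.021
x-0.005 43 z 0.088 0.098 y -0.019 0.029
x0.001 11 z 0.088 0.095 y -0.015 0.029
x0.007 10 z 0.088 0.091 y -0.019 0.029
x0.013 14 z 0.088 0.091 y -0.027 0.025
x0.019 15 z 0.088 0.09 y -0.025 0.026
x0.025 16 z 0.088 0.091 y -0.03 0.015
x0.031 18 z 0.088 0.091 y -0.02 0.03
x0.037 7 z 0.088 0.089 y -0.03 0.016
scene 198
x-0.035 9 z 0.103 0.108 y -0.016 0.019
x-0.029 14 z 0.1 0.106 y -0.019 0.02
x-0.023 16 z 0.088 0.103 y -0.018 0.019
x-0.017 64 z 0.088 0.101 y -0.018 0.02
x-0.011 32 z 0.088 0.101 y -0.017 0.021
x-0.005 35 z 0.088 0.097 y -0.018 0.02
x0.001 4 z 0.092 0.094 y -0.004 0.015
x0.007 3 z 0.089 0.089 y -0.017 0.021
x0.013 2 z 0.088 0.089 y -0.028 0.027
x0.019 7 z 0.088 0.089 y -0.021 0.018
x0.025 4 z 0.088 0.089 y -0.027 0.01
x0.031 7 z 0.088 0.089 y -0.028 0.019
x0.037 1 z 0.088 0.088 y -0.029 -0.029
```

View pics/l4.png

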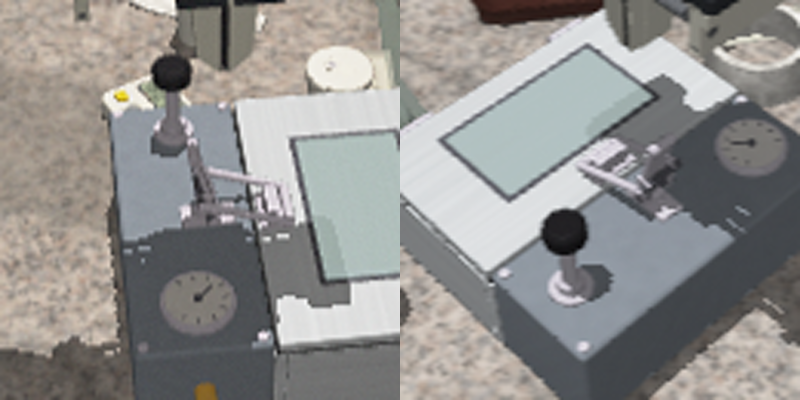

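The loop now lies with its bar behind the keeper, at chamber x about -0.003, z about 0.09. The knob is still up. Next is the lever.

```bash
python3 -m handwheel '[{"grip":0,"offset":[0.7,0.4,0],"twist":0},{"grip":0,"offset":[0,0,-3],"twist":0},{"grip":0,"offset":[0,0,-3],"twist":0},{"grip":0,"offset":[0,0,-2.8],"twist":0},{"grip":0,"offset":[0,0,0],"twist":0}]'; python3 -c "
from h import *
st();go(-.059,0,.137)"
```

```text
time: 12.4
eef_pos: [0.553, 0.1106, 0.1332]
tool_rot: [0.003, 0.765, -0.644, -0.006]
force: [-0.2, 0.3, 0.9]
grip_width: 0.0003
grip_force: 0.0
t12.40 eef [0.553  0.1106 0.1332] local [-0.0406  0.0003  0.1332] xang-yaw -1.574 F [-0.2  0.3  0.9] w 0.0003 z [-0.013  0.004 -1.   ]
to (-0.059, 0, 0.137) offset cm [-1.81 -0.35  0.38]
```

```bash
python3 -m handwheel '[{"grip":0,"offset":[-0.7,-0.1,0.2],"twist":0},{"grip":0,"offset":[-0.6,-0.1,0.1],"twist":0},{"grip":0,"offset":[-0.6,-0.1,0],"twist":0},{"grip":0,"offset":[-0.5,-0.1,-0.4],"twist":0},{"grip":0,"offset":[-0.5,-0.1,-0.4],"twist":0},{"grip":0,"offset":[-0.4,-0.1,-0.5],"twist":0},{"grip":0,"offset":[-0.4,-0.1,-0.5],"twist":0},{"grip":0,"offset":[-0.3,0,-0.6],"twist":0},{"grip":0,"offset":[-0.3,-0.1,-0.6],"twist":0},{"grip":0,"offset":[-0.4,0,-0.5],"twist":0},{"grip":0,"offset":[0,0,0],"twist":0}]'; python3 -c "
from h import *
st();go(-.090,0,.098)"
```

```text
time: 13.78
eef_pos: [0.5076, 0.1024, 0.1035]
tool_rot: [0.001, 0.765, -0.644, -0.005]
force: [0.5, 0.1, 1.7]
grip_width: 0.0009
grip_force: 0.6
t13.78 eef [0.5076 0.1024 0.1035] local [-8.680e-02  1.000e-04  1.035e-01] xang-yaw -1.574 F [0.5 0.1 1.7] w 0.0009 z [-0.008  0.005 -1.   ]
to (-0.09, 0, 0.098) offset cm [-0.32 -0.07 -0.55]
```

Lever looks down; press lightly, then rise and check.

```bash
python3 -m handwheel '[{"grip":0,"offset":[-0.4,-0.1,-0.3],"twist":0},{"grip":0,"offset":[0,0,-0.3],"twist":0},{"grip":0,"offset":[0,0,-0.2],"twist":0},{"grip":0,"offset":[0,0,0],"twist":0}]'
python3 -m handwheel '[{"grip":0,"offset":[0,0,3],"twist":0},{"grip":0,"offset":[0,0,4],"twist":0},{"grip":0,"offset":[-2,3,4],"twist":0},{"grip":0,"offset":[0,4,0],"twist":0},{"grip":0,"offset":[0,0,0],"twist":0}]'; python3 - <<'E'
from h import *
st();go(-.07,.083,.17)
ims=[]
for n in("side","scene"):
    c=cap(n);Q=loc(cloud(c))
    m=(abs(Q[...,1])<.022)&(Q[...,0]>-.115)&(Q[...,0]<.02)&(Q[...,2]>.0865)&(Q[...,2]<.19)
    q=Q[m]
    for x in np.arange(-.115,.02,.01):
        s=q[(q[:,0]>=x)&(q[:,0]<x+.01)]
        if len(s): print(n,"x%.3f"%x,len(s),"z",s[:,2].min().round(3),s[:,2].max().round(3))
    y,x=(140,200) if n=="side" else (190,190)
    ims.append(cv2.resize(c["color"][y:y+130,x:x+130],(400,400),interpolation=cv2.INTER_CUBIC))
cv2.imwrite("pics/l5.png",np.hstack(ims)[...,::-1])
E
```

```text
time: 14.28
eef_pos: [0.5075, 0.1022, 0.1014]
tool_rot: [-0.004, 0.765, -0.644, -0.004]
force: [-17.7, 5.1, 85.1]
grip_width: 0.0003
grip_force: 42.7
time: 14.9
eef_pos: [0.4826, 0.1759, 0.2047]
tool_rot: [0.001, 0.768, -0.641, -0.006]
force: [-0.3, -0.9, -0.3]
grip_width: 0.0006
grip_force: 0.0
t14.90 eef [0.4826 0.1759 0.2047] local [-0.0985  0.0768  0.2047] xang-yaw -1.566 F [-0.3 -0.9 -0.3] w 0.0006 z [-0.01   0.005 -1.   ]
to (-0.07, 0.083, 0.17) offset cm [ 2.7   1.1  -3.47]
side x-0.115 38 z 0.087 0.107
side x-0.105 59 z 0.087 0.107
side x-0.095 64 z 0.087 0.107
side x-0.085 64 z 0.087 0.106
side x-0.075 83 z 0.087 0.108
side x-0.065 82 z 0.087 0.107
side x-0.055 68 z 0.087 0.106
side x-0.045 62 z 0.087 0.098
side x-0.035 44 z 0.087 0.099
side x-0.025 67 z 0.087 0.101
side x-0.015 67 z 0.087 0.103
side x-0.005 42 z 0.087 0.09
side x0.005 38 z 0.087 0.09
side x0.015 23 z 0.087 0.09
scene x-0.115 34 z 0.087 0.107
scene x-0.105 62 z 0.087 0.107
scene x-0.095 56 z 0.087 0.106
scene x-0.085 16 z 0.087 0.105
scene x-0.075 16 z 0.087 0.101
scene x-0.065 36 z 0.087 0.106
scene x-0.055 27 z 0.087 0.105
scene x-0.045 33 z 0.087 0.098
scene x-0.035 11 z 0.087 0.097
scene x-0.005 2 z 0.087 0.087
scene x0.015 5 z 0.087 0.088
```

View pics/l5.png

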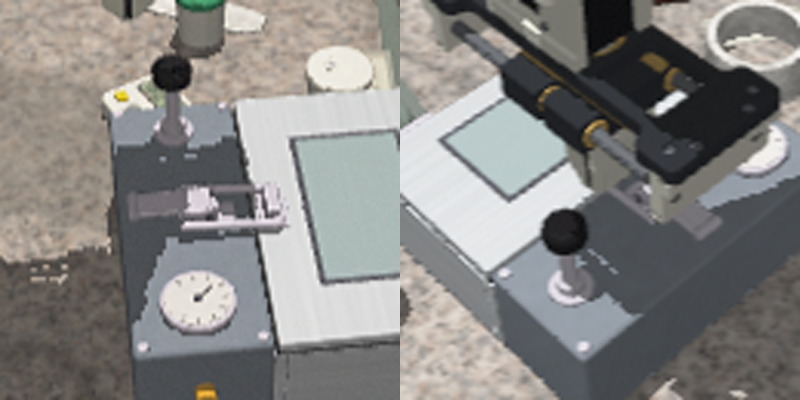

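The latch is closed: the lever lies flat and the bar is drawn under the keeper's curl, at (270,205) in the left crop. The knob is still up at (172,72). Now I'll push the knob in.

```bash
python3 -m handwheel '[{"grip":0,"offset":[2.8,1.1,0],"twist":0},{"grip":0,"offset":[0,0,-2],"twist":0},{"grip":0,"offset":[0,0,-2],"twist":0},{"grip":0,"offset":[0,0,-1],"twist":0},{"grip":0,"offset":[0,0,-0.8],"twist":0},{"grip":0,"offset":[0,0,-0.8],"twist":0},{"grip":0,"offset":[0,0,-0.5],"twist":0},{"grip":0,"offset":[0,0,-0.4],"twist":0},{"grip":0,"offset":[0,0,0],"twist":0}]'; python3 -c "
from h import *
st();go(-.07,.083,.13)"
```

```text
time: 16.12
eef_pos: [0.5118, 0.1826, 0.132]
tool_rot: [0.0, 0.765, -0.644, -0.005]
force: [-7.5, 0.2, 21.3]
grip_width: 0.001
grip_force: 10.6
t16.12 eef [0.5118 0.1826 0.132 ] local [-0.0685  0.0784  0.132 ] xang-yaw -1.574 F [-7.5  0.2 21.3] w 0.001 z [-0.008  0.007 -1.   ]
to (-0.07, 0.083, 0.13) offset cm [-0.22  0.43 -0.2 ]
```

```bash
python3 -m handwheel '[{"grip":0,"offset":[0,0,-0.2],"twist":0},{"grip":0,"offset":[0,0,0],"twist":0},{"grip":0,"offset":[0,0,3],"twist":0},{"grip":0,"offset":[0,0,5],"twist":0},{"grip":0,"offset":[-3,-2,5],"twist":0},{"grip":0,"offset":[-4,-4,0],"twist":0},{"grip":0,"offset":[-4,-4,0],"twist":0},{"grip":0,"offset":[0,0,0],"twist":0}]'; python3 - <<'E'
from h import *
st()
ims=[]
for n in("side","scene"):
    c=cap(n);P=cloud(c);Q=loc(P)
    m=(c["color"].max(-1)<60)&(np.hypot(P[...,0]-.51,P[...,1]-.187)<.025)&(P[...,2]>.1)&(P[...,2]<.2)
    print(n,"knob",np.percentile(P[m][:,2],[5,50,95]))
    m=(abs(Q[...,1])<.01)&(Q[...,0]>-.115)&(Q[...,0]<-.07)&(Q[...,2]>.087)&(Q[...,2]<.2); print("lever z",np.percentile(Q[m][:,2],[50,95]))
    m=(Q[...,0]>0)&(Q[...,0]<.1)&(abs(Q[...,1])>.05)&(abs(Q[...,1])<.11)&(Q[...,2]<.2); print("lid",np.median(Q[m][:,2]))
    ims.append(cv2.resize(c["color"],(400,300)))
cv2.imwrite("pics/fin.png",np.hstack(ims)[...,::-1])
E
```

```text
time: 17.12
eef_pos: [0.4302, 0.067, 0.2321]
tool_rot: [-0.001, 0.774, -0.633, -0.027]
force: [0.3, 0.6, 0.1]
grip_width: 0.0007
grip_force: 0.0
t17.12 eef [0.4302 0.067  0.2321] local [-0.1691 -0.0212  0.2321] xang-yaw -1.547 F [0.3 0.6 0.1] w 0.0007 z [-0.04   0.036 -0.999]
side knob [0.12179956 0.13119913 0.13461621]
lever z [0.10383832 0.10703535]
lid 0.08648474824408348
scene knob [0.12151178 0.131614   0.1339538 ]
lever z [0.1036466  0.10562017]
lid 0.08590572644845684
```

View pics/fin.png

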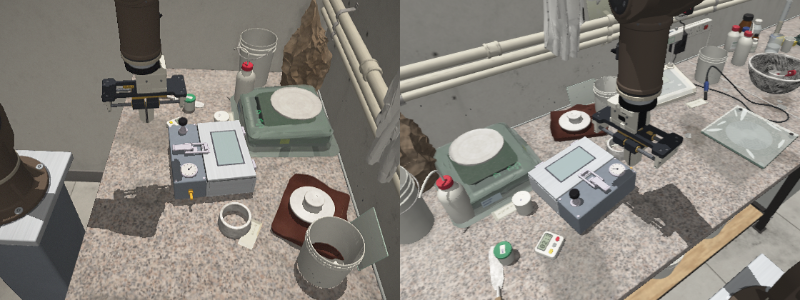

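The knob is in (its top is back at the starting height), the lid is shut and latched, and the bystanders haven't moved. The arm is clear.

```bash
python3 -c "
from plant import hand_in
print(hand_in())"
```

```text
the job is handed in; nothing more can be done
None
```

The job is handed in: in the order asked, I pulled the vent knob up, shut and latched the lid with the lever flat, then pushed the knob back in; the last pictures showed the timer, empty ring and pot still in place, and the clock read about 17 s of the 54 s.

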